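Turn the yellow leaf of the shelf-layout book

TASK

On the stockroom desk a ring-bound book of rigid shelf-layout boards lies open. With your fingertips, without pinching it, turn the yellow-tabbed leaf over the rings from the right-hand side to the left and press it down until it lies flat on the left-hand boards. Leave the book where it lies and do not disturb the other things on the desk.

Things in the scene. Friction and masses are not known exactly. Their poses are not given: they have to be found in the camera images.
- ring_book: Thick ring-bound book of rigid shelf-layout boards lying open on the desk, loose, about 2.2 kg. Blue covers 250 mm along the spine, 422 mm over both sides, 3 mm thick. Origin on the desk under the middle of the spine; x along the spine, away from the robot; y to the left-hand side; z up. Three steel rings (34 mm radius) over the spine at x = -75, 0, 75 mm reach up to 81 mm.
- turn_axis (a point): Centre of the middle ring, 45 mm above the desk, on the axis about which the leaf turns; the axis runs along the book's x.
- right_stack (a point): Middle of the top of the boards lying on the right, 41 mm above the desk, 102 mm right of the spine: 210 mm along the spine, 150 mm across (27 to 177 mm from the spine). Their tabs reach out to 195 mm: green at x = -27 mm, about 39 mm up, blue at x = -82 mm just below. Under the yellow tab of the leaf there is free room down to the cover.
- left_stack (a point): Middle of the top of the boards lying on the left, mirror image of the right; one red tab at x = +82 mm. The turned leaf comes to lie on these.
- leaf (a joint): Turning angle (rad) of the yellow-tabbed leaf. 0: flat on the right-hand boards; rises as the value grows; 1.57 upright; 3.14: flat on the left-hand boards. At the start it stands a little open on the right (0.12 to 0.45). It fits tightly on its rings: it turns stiffly (about 0.17 N m, besides its weight, about 130 g) and stays wherever it is left.
- leaf_backing: White backing board of the leaf, 2.6 mm thick: looks down at the start, up once turned. Origin on the turning axis at the middle of the spine; x along the spine; -y runs out along the leaf; +z is its upper side at the start. Board 42 to 177 mm from the axis, 210 mm along the spine, underside at z = -2.5 mm; the yellow tab reaches to 195 mm, 45 mm wide, centred at x = +27.5 mm.
- leaf_panel: Printed panel stuck on the backing, the side that looks up at the start; 2.4 mm thick, 6 mm smaller at the outer edge and ends (on the tab: out to 185 mm, 33 mm wide). Origin and axes as leaf_backing, top at z = 2.5 mm: the leaf is 5 mm thick in all. A grey punched strip, 27 to 42 mm from the axis, carries both on the rings.
- leaf_tab (a point): Middle of the leaf's yellow tab, 186 mm out from the turning axis, at x = +27.5 mm along the spine; turns with the leaf.
- mug: blue ceramic mug, 82 mm across, 95 mm tall, handle to its +y; origin at the centre of its foot
- tape_roll: roll of amber packing tape lying flat, 104 mm across, 48 mm tall; origin at the centre of its underside
- stapler: red and black desk stapler, 145 x 36 mm, 60 mm tall, standing along its x; origin at the centre of its underside
- box_cutter: yellow and black box cutter lying flat, 150 x 26 mm, 22 mm tall, along its x; origin under it, near its middle
- calculator: grey desk calculator, 150 x 105 mm, 27 mm tall; origin at the centre of its underside
- soda_bottle: amber bottle with a red cap, 62 mm across, 190 mm tall; origin at the centre of its foot
- scanner: black hand-held barcode scanner lying down, 165 x 72 mm, 42 mm tall, along its x; origin under its middle

How it is judged:
By the outcome, as a careful person would: the job done as asked, in the order asked, and still so for the second after the job is handed in, with the robot touching nothing.
It also fails if it takes over 48 s, if anything falls off the work surface, if the arm or the gripper's body presses on something with over 40 N, if the wrist force passes 120 N, or if a joint passes its speed limit or range.

ROBOT

A 7-joint arm with a two-finger parallel gripper is mounted at the origin on the work surface. World frame = base frame: x ahead of the robot, y to its left, z up, the work surface at z = 0. Lengths are in m, angles in rad, forces in N, time in s.
With the tool pointing down it reaches from about 0.35 to 0.9 m from the base axis. Payload 19.9 kg.
Tool frame: the origin (TCP) lies midway between the tips of the shut fingers; the grasp point (between the pads) lies 19 mm behind it (manip.pinch_z is the distance from the TCP to the grasp point, in m); z points along the fingers, y is the line along which they close (so a half turn about z gives the same grasp; the last joint's range is limited). The gripper opens to 94 mm and grips with 3 to 60 N. Pads are 16 mm wide; open, the fingers measure 119 mm over their backs; the gripper's body (75 mm by 177 mm) begins 78 mm behind the grasp point.
Start: joints at [-1.145, 0.417, -0.01, 1.614, 0.005, 1.111, -0.053], TCP at [0.282, 0.558, 0.205] pointing down, gripper open.
Joint ranges: [-2.81, 2.81], [-0.39, 2.02], [-1.27, 1.25], [0.06, 2.57], [-1.19, 4.33], [0.19, 2], [-2.82, 2.82]. Speed limits (rad/s): [1.89, 1.89, 2.39, 2.39, 3.01, 3.01, 3.01].

INTERFACE

Orientations are given as a rotation vector (axis times angle).
In Python, from cell import manip gives the robot as it stands. The module is installed in compiled form; this text tells all that it offers.
- The arm moves only by the shell command python3 -m pendant 'ROWS' [OPENING] [FORCE]. ROWS is JSON, a list of rows, each a list of 2 entries, a list of its own where there are three numbers: the shift along the tool's x, y, z in m, then the turn, a rotation vector about the tool's x, y, z in degrees. In form: [[[dx, dy, dz], [rx, ry, rz]], ...]. A call has exactly 8 rows; each row is the pose to reach, as a shift and turn from the pose commanded when the call began, along the tool's axes at that moment; what a row does not reach only later rows make up. A row lasts 1/8 s, in which the tool goes at most 62.5 mm and 10.7 degrees, less where a joint would pass 70% of its speed; a pose out of reach is approached as far as the arm can. A call with a gripper value outside its range is refused whole. OPENING is the opening, from -1 (shut) to 1 (fully open), set as the call begins (- or left out, the last holds). The fingers move at their own pace and stop on an object; FORCE is the grip in N (left out, the last holds). Time passes only in rows, so rows that repeat a pose let the fingers close, or fill a call up. It gives the time, the measured TCP pose, the force, the opening and the grip force at its end, in the units of the state.
- manip.observe(): the state, without advancing time (a new reading comes with each control period).
- manip.grab_frame(name): name is "side" or "top"; returns a dict with "color" (384x512x3 uint8, red, green, blue), "depth" (384x512 float32, m along the optical axis (not along the pixel's ray), 0 where there is no reading), "camera_matrix" (3x3 intrinsics, pixels), "R" (3x3) and "t" (3): a world point X has camera coordinates R X + t. Camera axes: x right, y down, z forward; pixel columns grow to the right and rows downward; lengths in m; the calibration is good to about 2 mm. A picture is of the moment at which its call begins.
- manip.job_done(): hands the job in; it is judged then, once.
The state is a dict: "time_s": time; "joint_positions": joint angles; "joint_velocities": joint speeds; "joint_efforts": joint torques, N m; "position": TCP position; "orientation": TCP orientation; "contact_force": force on the tool from outside, world axes, zero at the start; "wrist_torque": the same for the moment, N m; "grip_width": finger opening in m; "finger_force": force on a finger pad.
Only numpy, scipy, OpenCV 4.12 (cv2) and the standard library are available. Lean on these libraries where they do the work, as an engineer would, in place of code of your own. Each camera call takes 0.05 s, during which the arm holds its last target. There are 200 camera calls.

## Working session

There is one attempt and no reset: what is moved stays moved. The work goes in short steps, Python scripts to look and compute and a shell command to move; the robot and the scene stay as the last step left them, time stands still between calls to the robot, and variables do not carry over. Pictures are saved under pics/ and viewed, at most 10 in all, crops included, and the job is handed in when it is done.

```bash
mkdir -p pics; python3 - <<'E'
from cell import manip
import cv2, numpy as np, pickle
s=manip.observe(); print(s)
fr={n:manip.grab_frame(n) for n in("side","top")}
pickle.dump(fr,open("f0.pkl","wb"))
for n,f in fr.items():
    cv2.imwrite(f"pics/{n}0.png",f["color"][:,:,::-1]); print(n,f["camera_matrix"],f["R"],f["t"])
E
```

```text
{'time_s': 0.0, 'joint_positions': array([-1.1444887 ,  0.41797451, -0.01037743,  1.61418004,  0.00468094,
        1.1106906 , -0.05298425]), 'joint_velocities': array([ 8.26481275e-04,  3.54159857e-04,  1.61469592e-03, -1.24452975e-03,
        7.08893584e-05, -7.92248501e-04,  1.12925266e-03]), 'joint_efforts': array([ 1.66228133e-04, -8.51258469e+01,  6.38663974e-01, -4.25984502e+01,
       -4.88604326e-02,  1.86906155e-02,  1.06499010e-04]), 'position': array([0.28162583, 0.55752545, 0.20482214]), 'orientation': array([-7.27964480e-01, -3.05583914e+00,  1.89164898e-03]), 'contact_force': array([ 1.05574618,  0.95849293, -0.22044498]), 'wrist_torque': array([-0.0105025 ,  0.00412305,  0.01649851]), 'finger_force': 0.0, 'grip_width': 0.09445384817484956}
side [[351.28619514   0.         257.14536665]
 [  0.         351.28619514 190.8614725 ]
 [  0.           0.           1.        ]] [[ 0.69039092 -0.72340404  0.00685384]
 [-0.41413414 -0.40296741 -0.81615573]
 [ 0.59317223  0.56062809 -0.57779135]] [-0.35094823  0.26041558  1.01593246]
top [[349.73493191   0.         256.20097803]
 [  0.         349.73493191 190.51401889]
 [  0.           0.           1.        ]] [[-0.0045128  -0.99983102 -0.01782048]
 [-0.9906253   0.00690295 -0.13643262]
 [ 0.13653258  0.01703773 -0.99048906]] [0.04955314 0.53045422 1.07254604]
```

View pics/side0.png

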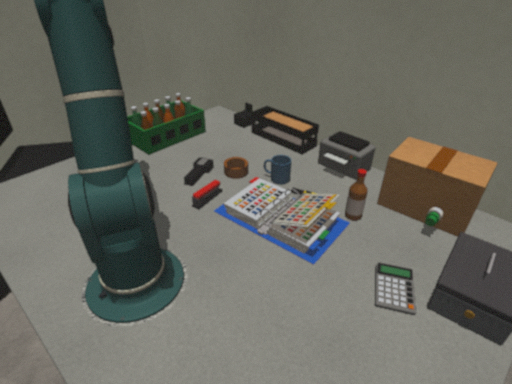

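View pics/top0.png

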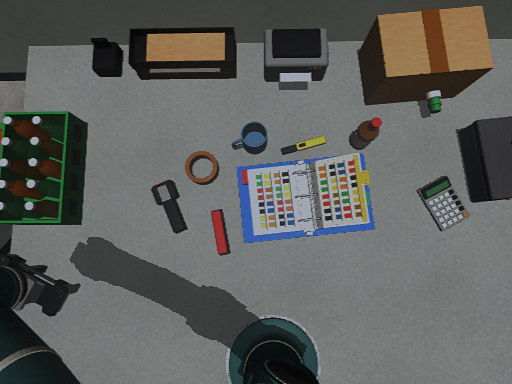

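The side view shows the book at about (280,220), with the yellow tab raised at about (330,204) and the bottle just behind it. In the top view the book's corners are at about (238,167), (366,153), (374,228) and (244,242). The yellow tab is at (363,178) and the bottle foot at about (359,142).

```bash
cat > h.py <<'E'
import numpy as np, cv2
def ray(f,uv):
    uv=np.atleast_2d(uv).astype(float)
    d=np.c_[uv,np.ones(len(uv))]@np.linalg.inv(f["camera_matrix"]).T@f["R"]
    return -f["R"].T@f["t"], d
def onplane(f,uv,z):
    c,d=ray(f,uv); return c+d*((z-c[2])/d[:,2:])
def cloud(f,m):
    v,u=np.nonzero(m&(f["depth"]>0)); z=f["depth"][v,u]
    p=np.c_[u,v,np.ones(len(u))]@np.linalg.inv(f["camera_matrix"]).T*z[:,None]
    return (p-f["t"])@f["R"]
def hsv(f,lo,hi): return cv2.inRange(cv2.cvtColor(f["color"],cv2.COLOR_RGB2HSV),lo,hi)
E
python3 - <<'E'
import pickle; from h import *
fr=pickle.load(open("f0.pkl","rb")); f=fr["top"]
m=hsv(f,(108,180,80),(125,255,255)); m[:, :230]=0; m[:,385:]=0
pts=cv2.findNonZero(m)[:,0]; 
P=onplane(f,pts,0.003)[:,:2].astype(np.float32)
r=cv2.minAreaRect(P); print(r); print(cv2.boxPoints(r))
c=np.array(r[0]); box=cv2.boxPoints(r)
# book x axis = short side, pointing +x world
e=[box[1]-box[0],box[2]-box[1]]; e=min(e,key=np.linalg.norm); ex=e/np.linalg.norm(e); ex*=np.sign(ex[0]); ey=np.array([-ex[1],ex[0]])
print("yaw",np.arctan2(ex[1],ex[0]),c)
np.save("book.npy",np.r_[c,ex])
tob=lambda p: np.c_[(p[:,:2]-c)@ex,(p[:,:2]-c)@ey,p[:,2]]
for n in fr:
    g=fr[n]; y=hsv(g,(22,170,120),(32,255,255))
    k,l,st,ce=cv2.connectedComponentsWithStats(y)
    for i in range(1,k):
        if st[i,4]>15:
            q=cloud(g,l==i); 
            if len(q): print(n,st[i],ce[i],"book",np.median(tob(q),0),tob(q).min(0),tob(q).max(0))
    # leaf slope from depth in book coordinates
    q=tob(cloud(g,np.ones((384,512),bool)))
    for xx in (-60,-20,27,60):
        s=q[(abs(q[:,0]-xx/1e3)<.012)&(abs(q[:,1])<.23)]
        print(n,xx,[(int(b*1000),int(1000*np.median(s[abs(s[:,1]-b)<.006,2]))) for b in np.arange(-.22,.23,.02) if (abs(s[:,1]-b)<.006).any()])
# objects near
q=cloud(f,np.ones((384,512),bool)); b=tob(q); s=(b[:,2]>.012)&(abs(b[:,0])<.4)&(abs(b[:,1])<.4)
lab=np.zeros((80,80),np.uint8); ij=((b[s,:2]+.4)/.01).astype(int).clip(0,79); 
H=np.zeros((80,80)); np.maximum.at(H,(ij[:,0],ij[:,1]),b[s,2])
k,l,st,ce=cv2.connectedComponentsWithStats((H>0).astype(np.uint8))
for i in range(1,k):
    if st[i,4]>4: print("obj y",st[i,0]*10-400,st[i,0]*10-400+st[i,2]*10,"x",st[i,1]*10-400,st[i,1]*10-400+st[i,3]*10,"h",H[l==i].max())
E
```

```text
((0.5122593641281128, -0.10821782052516937), (0.24728460609912872, 0.4170183837413788), 5.889458179473877)
[[ 0.36787465  0.08650392]
 [ 0.4106647  -0.32831332]
 [ 0.6566441  -0.30293956]
 [ 0.61385405  0.11187768]]
yaw 0.10279043 [ 0.51225936 -0.10821782]
side [310 198  25  21  72] [325.13888889 206.26388889] book [ 0.01964947 -0.1588944   0.11500522] [-0.06642609 -0.17827109  0.10786976] [ 0.06931954 -0.14491103  0.12234186]
side -60 [(-220, 0), (-200, 3), (-180, 36), (-160, 44), (-140, 74), (-120, 43), (-100, 42), (-80, 78), (-60, 72), (-40, 63), (-20, 64), (0, 9), (19, 25), (39, 41), (59, 42), (79, 41), (99, 41), (119, 41), (139, 42), (159, 41), (179, 41), (219, 0)]
side -20 [(-220, 1), (-200, 3), (-180, 40), (-160, 44), (-140, 43), (-120, 99), (-100, 89), (-80, 81), (-60, 74), (-40, 63), (-20, 55), (19, 27), (39, 41), (59, 41), (79, 41), (99, 42), (119, 42), (139, 42), (159, 41), (219, 0)]
side 27 [(-220, 0), (-200, 3), (-180, 40), (-160, 44), (-140, 43), (-120, 98), (-100, 89), (-80, 83), (-60, 74), (-40, 63), (19, 27), (39, 42), (59, 41), (79, 42), (99, 41), (119, 42), (139, 4
[... 1258 characters left out ...]
120, 98), (-100, 90), (-80, 81), (-60, 72), (-40, 64), (-20, 21), (0, 8), (19, 26), (39, 40), (59, 41), (79, 41), (99, 42), (119, 41), (139, 40), (159, 40), (179, 38), (199, 3), (219, 0)]
obj y 60 250 x -400 -360 h 0.3400841806131154
obj y 250 300 x -160 -10 h 0.060840770486303236
obj y -200 200 x -130 130 h 0.12389342605858131
obj y -400 -360 x -110 0 h 0.02993137104753004
obj y 380 400 x -70 -10 h 0.03661024828783046
obj y 260 370 x 70 180 h 0.05379229832404896
obj y -230 -170 x 130 200 h 0.1945197440861598
obj y -100 60 x 140 200 h 0.025382522187813613
obj y 90 220 x 160 250 h 0.10019903477049263
obj y -400 -230 x 280 400 h 0.21628999070937519
obj y -120 40 x 360 400 h 0.11781776930302218
```

```bash
cat > go.py <<'E'
# usage: go.py "x,y,z,alpha" ... (book mm, deg): tool-frame shift/turn from the measured pose now to each target
import sys,numpy as np
from scipy.spatial.transform import Rotation as R
from cell import manip
s=manip.observe(); b=np.load("book.npy"); ex=b[2:]
B=np.array([[ex[0],-ex[1],0],[ex[1],ex[0],0],[0,0,1]]); o=np.r_[b[:2],0]
p=np.array(s["position"]); Q=R.from_rotvec(s["orientation"]).as_matrix()
d=B.T@Q[:,2]
print("t %.2f book"%s["time_s"],(B.T@(p-o)*1000).round(1),"alpha %.1f"%np.degrees(np.arctan2(d[1],-d[2])),"F_book",(B.T@s["contact_force"]).round(1),"q",s["joint_positions"].round(2))
for a in sys.argv[1:]:
    x,y,z,al=map(float,a.split(",")); al=np.radians(al); c,n=np.cos(al),np.sin(al)
    T=B@np.array([[0,1,0],[c,0,n],[n,0,-c]])
    print(a,(Q.T@(B@np.array([x,y,z])/1000+o-p)).round(3).tolist(),np.degrees(R.from_matrix(Q.T@T).as_rotvec()).round(1).tolist())
E
python3 go.py -- 2>/dev/null | head -1; python3 go.py " -15,200,330,0" " -15,-250,330,0" " -15,-250,330,45"
```

```text
t 0.10 book [-161.1  685.9  204.9] alpha -0.1 F_book [-0.2  0.1 -0.2] q [-1.14  0.42 -0.01  1.61  0.    1.11 -0.05]
t 0.10 book [-161.1  685.9  204.9] alpha -0.1 F_book [-0.2  0.1 -0.2] q [-1.14  0.42 -0.01  1.61  0.    1.11 -0.05]
 -15,200,330,0 [-0.385, -0.33, -0.125] [-0.1, 0.0, 57.3]
 -15,-250,330,0 [-0.628, -0.709, -0.124] [-0.1, 0.0, 57.3]
 -15,-250,330,45 [-0.628, -0.709, -0.124] [-22.5, 41.1, 54.2]
```

```bash
python3 -m pendant '[[[0,0,-0.06],[0,0,7]],[[-0.03,-0.03,-0.11],[0,0,15]],[[-0.06,-0.06,-0.14],[0,0,23]],[[-0.10,-0.09,-0.14],[0,0,31]],[[-0.14,-0.12,-0.14],[0,0,39]],[[-0.18,-0.16,-0.14],[0,0,47]],[[-0.22,-0.19,-0.14],[0,0,55]],[[-0.26,-0.22,-0.14],[0,0,57]]]' -1 10; python3 go.py " -15,-60,340,0" " -15,-250,330,45"
```

```text
time_s: 1.1
position: [0.415, 0.2426, 0.3454]
orientation: [-2.101, -2.335, 0.0]
contact_force: [1.3, 0.5, -0.3]
grip_width: 0.0174
finger_force: 0.0
t 1.10 book [-60.7 358.9 345.4] alpha 0.0 F_book [ 1.4  0.4 -0.3] q [-0.9   0.04  0.31  1.77 -0.01  1.33 -0.47]
 -15,-60,340,0 [-0.419, 0.045, 0.005] [-0.0, -0.0, 0.1]
 -15,-250,330,45 [-0.609, 0.044, 0.015] [-0.1, 45.0, 0.1]
```

```bash
python3 -m pendant '[[[-0.05,0.005,0],[0,0,0]],[[-0.10,0.01,0],[0,0,0]],[[-0.155,0.015,0],[0,0,0]],[[-0.21,0.02,0],[0,0,0]],[[-0.27,0.03,0],[0,0,0]],[[-0.33,0.035,0],[0,0,0]],[[-0.39,0.04,0],[0,0,0]],[[-0.45,0.044,0],[0,0,0]]]'; python3 go.py " -15,-260,330,45"
```

```text
time_s: 2.1
position: [0.5071, -0.2, 0.3455]
orientation: [2.097, 2.339, 0.0]
contact_force: [1.0, 0.6, 0.9]
grip_width: 0.0003
finger_force: 0.0
t 2.10 book [-14.5 -90.8 345.5] alpha 0.0 F_book [1.  0.5 0.9] q [-0.34  0.21  0.78  1.64 -0.15  1.35  0.58]
 -15,-260,330,45 [-0.169, -0.002, 0.015] [-0.1, 45.0, 0.3]
```

```bash
python3 -m pendant '[[[-0.02,0,0],[0,6,0]],[[-0.04,0,0],[0,12,0]],[[-0.06,0,0],[0,18,0]],[[-0.09,0,0],[0,24,0]],[[-0.11,0,0],[0,30,0]],[[-0.13,0,0],[0,36,0]],[[-0.15,0,0],[0,42,0]],[[-0.16,0,0],[0,45,0]]]'; python3 go.py " -15,-260,85,45" " -15,-145,78,45"
```

```text
time_s: 3.1
position: [0.5238, -0.3421, 0.333]
orientation: [-1.678, -1.866, -0.618]
contact_force: [0.2, 0.1, -1.7]
grip_width: 0.0006
finger_force: 0.0
t 3.10 book [ -12.5 -233.9  333. ] alpha 42.0 F_book [ 0.2  0.1 -1.7] q [ 0.62  0.72  0.26  1.05 -0.59  2.    0.9 ]
 -15,-260,85,45 [-0.185, 0.003, 0.167] [-1.5, 3.0, -0.5]
 -15,-145,78,45 [-0.105, 0.005, 0.249] [-1.5, 3.0, -0.5]
```

```bash
python3 -m pendant '[[[-0.02,0,0.02],[0,0,0]],[[-0.045,0,0.04],[0,0,0]],[[-0.07,0,0.06],[0,0,0]],[[-0.095,0,0.085],[0,0,0]],[[-0.12,0,0.105],[0,0,0]],[[-0.14,0,0.125],[0,0,0]],[[-0.16,0.003,0.145],[0,0,0]],[[-0.18,0.003,0.16],[0,0,0]]]'; python3 go.py " -15,-255,80,42" " -15,-145,77,42"
```

```text
time_s: 4.1
position: [0.525, -0.3687, 0.0932]
orientation: [-1.678, -1.869, -0.617]
contact_force: [-0.2, -0.9, -0.3]
grip_width: 0.0007
finger_force: 0.0
t 4.10 book [ -14.1 -260.4   93.2] alpha 41.9 F_book [-0.3 -0.9 -0.3] q [ 0.65  0.96  0.24  1.17 -0.57  1.69  1.09]
 -15,-255,80,42 [-0.005, -0.001, 0.013] [-1.5, 0.1, -0.3]
 -15,-145,77,42 [0.075, 0.001, 0.089] [-1.5, 0.1, -0.3]
```

```bash
python3 -m pendant '[[[-0.005,0,0.013],[0,0,0]],[[0.005,0,0.024],[0,0,0]],[[0.015,0,0.035],[0,0,0]],[[0.03,0,0.045],[0,0,0]],[[0.045,0,0.056],[0,0,0]],[[0.06,0,0.067],[0,0,0]],[[0.07,0,0.078],[0,0,0]],[[0.075,0.001,0.089],[0,0,0]]]'; python3 go.py " -15,-145,77,42"; python3 - <<'E'
from cell import manip; import cv2,numpy as np
f=manip.grab_frame("side")["color"][:,:,::-1]; g=manip.grab_frame("top")["color"][:,:,::-1]
a=cv2.resize(f[110:290,180:400],None,fx=1.8,fy=1.8,interpolation=3); b=cv2.resize(g[90:270,220:440],None,fx=1.8,fy=1.8,interpolation=3)
cv2.imwrite("pics/ins.png",np.hstack([a,b]))
E
```

```text
time_s: 5.1
position: [0.5121, -0.254, 0.0786]
orientation: [-1.679, -1.87, -0.617]
contact_force: [0.1, -3.0, 0.5]
grip_width: 0.0008
finger_force: 1.5
t 5.10 book [ -15.1 -145.    78.6] alpha 41.8 F_book [-0.2 -3.   0.5] q [ 0.53  0.83  0.22  1.47 -0.6   1.5   1.09]
 -15,-145,77,42 [-0.001, 0.0, 0.001] [-1.5, 0.2, -0.3]
```

View pics/ins.png

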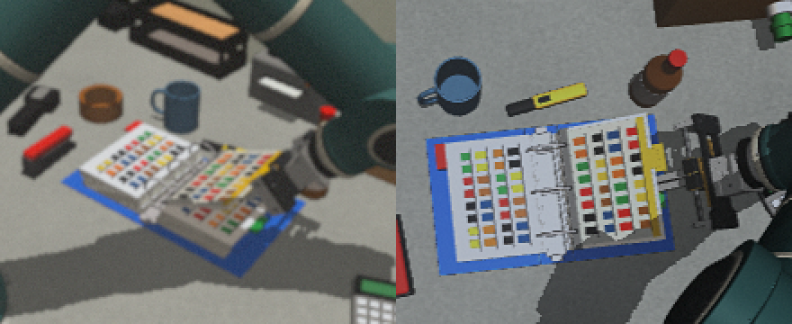

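The picture shows the fingertips under the leaf at its outer edge, at about (670,180) in the right half. The bottle at (660,75) is clear. Now lift along the arc.

```bash
python3 go.py " -15,-140,96,42" " -15,-128,118,42" " -15,-112,140,40" " -15,-90,158,36"
```

```text
t 5.20 book [ -15.2 -144.3   78.1] alpha 41.9 F_book [ 0.3  0.1 -0.1] q [ 0.53  0.83  0.22  1.47 -0.6   1.5   1.09]
 -15,-140,96,42 [0.015, -0.0, -0.01] [-1.5, 0.1, -0.3]
 -15,-128,118,42 [0.039, -0.0, -0.019] [-1.5, 0.1, -0.3]
 -15,-112,140,40 [0.065, -0.001, -0.024] [-1.5, -1.9, -0.3]
 -15,-90,158,36 [0.094, -0.001, -0.023] [-1.5, -5.9, -0.2]
```

```bash
python3 -m pendant '[[[0.007,0,-0.005],[0,0,0]],[[0.015,0,-0.01],[0,0,0]],[[0.023,0,-0.013],[0,0,0]],[[0.031,0,-0.016],[0,0,0]],[[0.039,0,-0.019],[0,0,0]],[[0.048,0,-0.021],[0,-1,0]],[[0.057,0,-0.023],[0,-1.5,0]],[[0.065,-0.001,-0.024],[0,-2,0]]]'; python3 go.py " -15,-90,158,36" " -15,-65,172,32" " -15,-35,178,27" " -15,-5,178,20"
```

```text
time_s: 6.2
position: [0.5088, -0.2216, 0.1405]
orientation: [-1.7, -1.894, -0.591]
contact_force: [1.7, -0.6, -1.9]
grip_width: 0.0
finger_force: 0.8
t 6.20 book [ -15.1 -112.4  140.5] alpha 39.8 F_book [ 1.6 -0.7 -1.9] q [ 0.48  0.69  0.23  1.54 -0.59  1.52  1.02]
 -15,-90,158,36 [0.028, 0.0, 0.001] [-1.5, -3.8, -0.2]
 -15,-65,172,32 [0.057, 0.0, 0.006] [-1.5, -7.8, -0.1]
 -15,-35,178,27 [0.083, 0.0, 0.021] [-1.5, -12.8, -0.1]
 -15,-5,178,20 [0.107, 0.001, 0.04] [-1.5, -19.8, 0.0]
```

Contact forces are light, so I'll continue.

```bash
python3 -m pendant '[[[0.014,0,0],[0,-2,0]],[[0.028,0,0.001],[0,-4,0]],[[0.042,0,0.003],[0,-6,0]],[[0.056,0,0.006],[0,-8,0]],[[0.070,0,0.013],[0,-10,0]],[[0.083,0,0.021],[0,-13,0]],[[0.095,0,0.030],[0,-16,0]],[[0.107,0,0.04],[0,-20,0]]]'; python3 - <<'E'
from cell import manip; import cv2,numpy as np
f=manip.grab_frame("side")["color"][:,:,::-1]; g=manip.grab_frame("top")["color"][:,:,::-1]
a=cv2.resize(f[110:290,180:400],None,fx=1.8,fy=1.8,interpolation=3); b=cv2.resize(g[90:270,220:440],None,fx=1.8,fy=1.8,interpolation=3)
cv2.imwrite("pics/mid.png",np.hstack([a,b]))
E
python3 go.py " -15,25,174,13" " -15,58,162,6" " -15,85,143,0" " -15,108,118,0"
```

```text
time_s: 7.2
position: [0.4969, -0.1147, 0.1781]
orientation: [-1.903, -2.127, -0.307]
contact_force: [-0.9, -1.0, 0.8]
grip_width: 0.0004
finger_force: 0.7
t 7.30 book [-15.4  -2.3 178.8] alpha 19.8 F_book [-1.1 -0.3  0.1] q [ 0.15  0.36  0.25  1.82 -0.41  1.19  0.71]
 -15,25,174,13 [0.024, 0.001, 0.014] [-1.4, -6.8, 0.6]
 -15,58,162,6 [0.051, 0.002, 0.036] [-1.4, -13.8, 0.7]
 -15,85,143,0 [0.07, 0.003, 0.063] [-1.4, -19.8, 0.8]
 -15,108,118,0 [0.083, 0.004, 0.094] [-1.4, -19.8, 0.8]
```

View pics/mid.png

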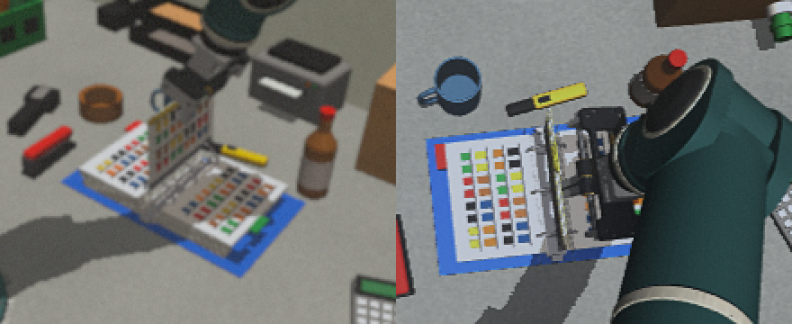

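The leaf now stands upright at about (180,135) in the left half, with the fingers on its right face. The book and the other things haven't moved. Now push it over to the left.

```bash
python3 -m pendant '[[[0.012,0,0.007],[0,-3,0]],[[0.024,0.001,0.014],[0,-7,0]],[[0.038,0.001,0.025],[0,-10,0]],[[0.051,0.002,0.036],[0,-14,0]],[[0.061,0.002,0.050],[0,-17,0]],[[0.07,0.003,0.063],[0,-20,0]],[[0.077,0.003,0.079],[0,-20,0]],[[0.083,0.004,0.094],[0,-20,0]]]'; python3 go.py " -15,122,92,0" " -15,129,70,0" " -15,130,57,0"  " -15,130,48,0"
```

```text
time_s: 8.3
position: [0.4867, -0.0054, 0.1167]
orientation: [-2.08, -2.334, 0.029]
contact_force: [0.2, -1.0, 0.4]
grip_width: 0.0008
finger_force: 0.3
t 8.30 book [-14.9 104.9 116.7] alpha -0.1 F_book [ 0.1 -1.   0.4] q [-0.24  0.3   0.22  2.02 -0.08  0.85  0.14]
 -15,122,92,0 [0.017, 0.001, 0.025] [-1.3, 0.1, 0.7]
 -15,129,70,0 [0.024, 0.001, 0.047] [-1.3, 0.1, 0.7]
 -15,130,57,0 [0.025, 0.002, 0.06] [-1.3, 0.1, 0.7]
 -15,130,48,0 [0.025, 0.002, 0.069] [-1.3, 0.1, 0.7]
```

```bash
python3 -m pendant '[[[0.009,0,0.012],[0,0,0]],[[0.017,0.001,0.025],[0,0,0]],[[0.021,0.001,0.036],[0,0,0]],[[0.024,0.001,0.047],[0,0,0]],[[0.025,0.002,0.054],[0,0,0]],[[0.025,0.002,0.060],[0,0,0]],[[0.025,0.002,0.064],[0,0,0]],[[0.025,0.002,0.067],[0,0,0]]]'; python3 go.py " -15,130,46,0"
```

```text
time_s: 9.3
position: [0.4846, 0.0192, 0.0502]
orientation: [-2.08, -2.336, 0.029]
contact_force: [-0.0, 0.4, 1.0]
grip_width: 0.0004
finger_force: 0.1
t 9.30 book [-14.4 129.6  50.2] alpha -0.2 F_book [0.  0.4 1. ] q [-0.27  0.41  0.19  2.07 -0.11  0.7   0.11]
 -15,130,46,0 [0.0, -0.0, 0.004] [-1.3, 0.2, 0.7]
```

Now press down gently in small steps and watch the force.

```bash
python3 -m pendant '[[[0,0,0.001],[0,0,0]],[[0,0,0.002],[0,0,0]],[[0,0,0.003],[0,0,0]],[[0,0,0.004],[0,0,0]],[[0,0,0.004],[0,0,0]],[[0,0,0.004],[0,0,0]],[[0,0,0.004],[0,0,0]],[[0,0,0.004],[0,0,0]]]'; python3 go.py
```

```text
time_s: 10.3
position: [0.4847, 0.0193, 0.0474]
orientation: [-2.08, -2.336, 0.028]
contact_force: [-7.8, -0.3, 26.3]
grip_width: 0.0006
finger_force: 13.1
t 10.30 book [-14.4 129.6  47.4] alpha -0.1 F_book [-7.8  0.5 26.3] q [-0.26  0.42  0.19  2.07 -0.12  0.69  0.12]
```

The leaf is stopped firmly at 47.4 mm (a flat leaf should be at 47.5 mm) with 26 N on it. Retreat straight up.

```bash
python3 -m pendant '[[[0,0,-0.003],[0,0,0]],[[0,0,-0.012],[0,0,0]],[[0,0,-0.04],[0,0,0]],[[0,0,-0.08],[0,0,0]],[[0,0,-0.12],[0,0,0]],[[0,0,-0.16],[0,0,0]],[[0,0,-0.2],[0,0,0]],[[0,0,-0.22],[0,0,0]]]'; python3 -m pendant '[[[0.05,-0.02,-0.02],[0,0,0]],[[0.1,-0.04,-0.02],[0,0,0]],[[0.15,-0.06,-0.02],[0,0,0]],[[0.2,-0.08,-0.02],[0,0,0]],[[0.25,-0.1,-0.02],[0,0,0]],[[0.3,-0.12,-0.02],[0,0,0]],[[0.35,-0.12,-0.02],[0,0,0]],[[0.35,-0.12,-0.02],[0,0,0]]]'; python3 - <<'E'
from cell import manip; from h import *
b=np.load("book.npy"); c,ex=b[:2],b[2:]; ey=np.array([-ex[1],ex[0]])
F={n:manip.grab_frame(n) for n in("side","top")}
g=F["top"]; q=cloud(g,np.ones((384,512),bool)); q=np.c_[(q[:,:2]-c)@ex,(q[:,:2]-c)@ey,q[:,2]]
for xx in (-80,-15,27,80):
    s=q[abs(q[:,0]-xx/1e3)<.012]; print(xx,[(int(b*1000),round(1000*float(np.median(s[abs(s[:,1]-b)<.006,2])),1)) for b in np.arange(-.20,.21,.02) if (abs(s[:,1]-b)<.006).any()])
m=hsv(g,(108,180,80),(125,255,255)); m[:,:230]=0; m[:,385:]=0; m[:145]=0
print(cv2.minAreaRect(onplane(g,cv2.findNonZero(m)[:,0],.003)[:,:2].astype(np.float32)),c)
f=[F[n]["color"][:,:,::-1] for n in F]
cv2.imwrite("pics/end.png",np.hstack([cv2.resize(f[0][110:290,180:400],None,fx=1.8,fy=1.8,interpolation=3),cv2.resize(f[1][90:270,220:440],None,fx=1.8,fy=1.8,interpolation=3)]))
E
```

```text
time_s: 11.3
position: [0.4898, 0.0204, 0.2688]
orientation: [-2.081, -2.337, 0.026]
contact_force: [-0.1, 0.3, -0.4]
grip_width: 0.0007
finger_force: 0.0
time_s: 12.3
position: [0.3288, 0.357, 0.2882]
orientation: [-2.075, -2.34, 0.03]
contact_force: [0.1, -1.2, -0.5]
grip_width: 0.0004
finger_force: 0.0
-80 [(-200, 35.5), (-180, 38.5), (-160, 41.3), (-140, 41.1), (-120, 41.3), (-100, 42.0), (-80, 41.1), (-60, 41.4), (-40, 41.0), (-20, 24.8), (0, 9.8), (19, 29.9), (39, 48.2), (59, 47.6), (79, 47.5), (99, 47.5), (119, 48.7), (139, 48.2), (159, 47.7), (179, 3.1), (199, 2.6)]
-15 [(-200, 41.2), (-180, 41.5), (-160, 41.5), (-140, 42.2), (-120, 41.7), (-100, 41.6), (-80, 41.2), (-60, 41.6), (-40, 41.9), (-20, 23.0), (0, 10.1), (19, 25.9), (39, 47.6), (59, 47.4), (79, 47.9), (99, 48.1), (119, 48.1), (139, 48.6), (159, 47.5), (179, 4.2), (199, 3.1)]
27 [(-200, 3.8), (-180, 39.4), (-160, 41.2), (-140, 41.2), (-120, 42.1), (-100, 41.5), (-80, 41.6), (-60, 41.0), (-40, 40.7), (-20, 23.4), (0, 9.6), (19, 26.7), (39, 48.0), (59, 48.4), (79, 48.1), (99, 48.1), (119, 47.8), (139, 47.4), (159, 48.2), (179, 48.0), (199, 3.3)]
80 [(-200, 3.6), (-180, 41.5), (-160, 41.8), (-140, 41.6), (-120, 42.6), (-100, 41.7), (-80, 42.1), (-60, 42.3), (-40, 40.7), (-20, 22.4), (0, 11.1), (19, 28.5), (39, 48.5), (59, 47.9), (79, 48.2), (99, 49.0), (119, 47.8), (139, 47.6), (159, 47.9), (179, 41.6), (199, 3.6)]
((0.5122994184494019, -0.10826672613620758), (0.24699874222278595, 0.4172629415988922), 5.835089683532715) [ 0.51225936 -0.10821782]
```

View pics/end.png

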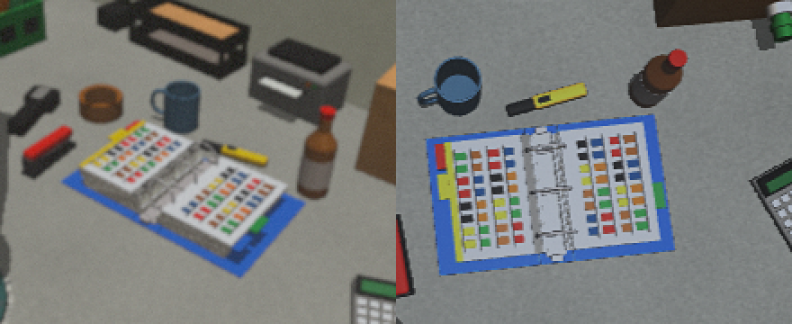

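The end picture shows the yellow tab on the left at about (443,185). The leaf measures an even 48 mm high on the left boards, the right boards are bare, and the book and other things are where they were.

```bash
python3 -c "
from cell import manip; print(manip.job_done())"
```

```text
the job is handed in; nothing more can be done
None
```

I turned the yellow-tabbed leaf over the rings with the shut fingertips and pressed it flat on the left-hand boards (even at about 48 mm); the book stayed put, nothing else visibly moved, and I handed the job in at about 12 s.

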